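# Hold the spring clip open round the chart's top edge

### The job

Squeeze the two wings of the spring clip to open its jaws, pick it up and lower it over the middle of the top edge of the wider, taller of the two upright cards, lined up with the edge, so that the open jaws straddle the edge and reach about 15 mm below it. Finish while still holding the clip there, upright and squeezed fully open, with nothing touching the card, ready for a second sheet to be slipped in. Do not shift or tip the cards and leave everything else on the ledge as it is.

Things in the scene. Friction and masses are not known exactly. Their poses are not given: they have to be found in the camera images.
- clip: Grey plastic spring clip standing on its two closed jaws, two wings up in a V. Origin on the hinge pin, 42 mm above its feet. z up (jaws to wings); x is the way wings and jaws spread (half a at -x, b at +x); y along pin and jaw bars (50 mm long, each 12 mm thick). Closed: wing tops 30 mm above the pin, 52 mm apart over their outer faces. About 80 g.
- clip_grip (a point): Where to pinch the wings, fingers closing along the clip's own x: midway between them, 27 mm above the pin. Fully squeezed, the wings' outer faces are upright and parallel, 22 mm apart, 34 mm wide along y, reaching from the pin to 38 mm above it. It takes 4 to 6 N at the wing tops, more nearer the pin; a 40 N grip is fine.
- clip_mouth (a point): Point on the clip midway between the jaws, 38 mm below the pin (clip's own axes): the middle of the mouth at the level of the jaw tips when fully open. The tips then gap about 35 mm; the gap narrows upward, still over 15 mm at 20 mm above the tips.
- clip_half_a (a joint): Swing of the clip's half at own -x, rad: 0 closed, 0.43 fully open (stop). The spring drives it shut as soon as the wings are let go.
- clip_half_b (a joint): Swing of the clip's half at own +x, rad: 0 closed, 0.43 fully open; moves together with half a.
- chart: The wider, taller upright card: white plastic card 110 mm wide, 4 mm thick, its straight level top edge 115 mm above the ledge, standing in a loose wooden foot 60 x 120 x 22 mm. Origin at the centre of the foot's underside; own x is across the card (its thickness), own y along its width and top edge, z up. About 0.45 kg.
- chart_edge (a point): Middle of the top edge of the wide card, 115 mm above the ledge; axes as chart.
- small_card: Narrower, lower upright card (60 mm wide, top edge 78 mm high) in a wooden foot 50 x 75 x 18 mm; to be left alone. Origin at the centre of its underside. The clip, the wide card and this card stand in any order from left to right.
- tumbler: Blue plastic tumbler, 72 mm across, 95 mm high, with two toothbrushes sticking up to 190 mm; stands behind (at greater x). Origin at the centre of its underside. Leave alone.
- tongue_cleaner: Curved stainless tongue cleaner, 147 mm long, 18 mm wide, 7 mm high, lying flat between the task's things. Origin near its middle. Leave alone.
- comb: Green plastic comb 150 x 28 x 5 mm, lying flat between the task's things. Origin near its middle. Leave alone.
- toothpaste: Closed toothpaste tube, 147 mm long, 48 mm wide, 26 mm high, lying behind. Origin near its middle, underneath. Leave alone.
- dish_lid (a joint): Flip-top lid of the white soap dish (90 x 125 mm, 41 mm high, standing behind): 0 shut, grows as it opens, rad. Leave shut.
Not all that is in view belongs to the job. Leave any green or purple look-alike of the chart alone.

How it is judged:
By the outcome, as a careful person would: the job done as asked, in the order asked, and still so for the second after the job is handed in, while the arm keeps its last pose, push and grip.
It also fails if it takes over 35 s, if anything falls off the work surface, if the arm or the gripper's body presses on something with over 40 N, if the wrist force passes 120 N, or if a joint passes its speed limit or range.

### The arm

A 7-joint arm with a two-finger parallel gripper is mounted at the origin on the work surface. World frame = base frame: x ahead of the robot, y to its left, z up, the work surface at z = 0. Lengths are in m, angles in rad, forces in N, time in s.
With the tool pointing down it reaches from about 0.425 to 0.925 m from the base axis. Payload 6.8 kg.
Tool frame: the origin (TCP) lies at the very end of the fingers, on their centre line; the grasp point (between the pads) lies 19 mm behind it; z points along the fingers, y is the line along which they close (so a half turn about z gives the same grasp; the last joint's range is limited). The gripper opens to 85 mm and grips with 20 to 120 N. Pads are 22 mm wide; open, the fingers measure 114 mm over their backs; the gripper's body (76 mm by 85 mm) begins 54 mm behind the grasp point. The pads swing forward as they close: fully open they stand 13 mm farther back than shut.
Start: joints at [1.108, 0.477, 0.022, 1.555, -0.011, 1.109, -0.083], TCP at [0.235, -0.633, 0.231] pointing down, gripper open.
Joint ranges: [-2.96, 2.96], [-0.34, 2.1], [-1.41, 1.46], [0.24, 2.44], [-1.37, 4.51], [0.17, 1.92], [-2.96, 2.96]. Speed limits (rad/s): [2.39, 2.39, 3.14, 3.14, 3.14, 3.14, 3.14].

### API

Orientations are given as a rotation vector (axis times angle).
In Python, from bench import get_obs, grab_frame, hand_in gives the robot as it stands.
- The arm moves only by the tool drive_tool, never from a script. Its argument "rows" is a list of rows, each an object with "offset": the shift along the tool's x, y, z as a fraction of full scale, a list of three; "rotation": the turn, a rotation vector about the tool's x, y, z as a fraction of full scale, a list of three; "claw": the opening, from 0 (shut) to 1 (fully open). In form: [{"offset": [tx, ty, tz], "rotation": [wx, wy, wz], "claw": claw}, ...]. A call has 1 to 20 rows; each row is the pose to reach, as a shift and turn from the pose commanded when the call began, along the tool's axes at that moment; what a row does not reach only later rows make up. Full scale, the value 1, is 0.15 m for a shift and 2 rad for a turn. A row lasts 1/12 s, in which the tool goes at most 41.7 mm and 7.16 degrees, less where a joint would pass 70% of its speed; a pose out of reach is approached as far as the arm can. A call with a number of a shift or a turn outside -1 to 1 is refused whole. A call with a gripper value outside its range is refused whole. The fingers move at their own pace and stop on an object; "force" is the grip in N (left out, the last holds). Time passes only in rows, so rows that repeat a pose let the fingers close. It gives the time, the measured TCP pose, the force, the opening and the grip force at its end, in the units of the state.
- get_obs(): the state, without advancing time (a new reading comes with each control period).
- grab_frame(name): name is "side" or "top" or "wrist"; returns a dict with "frame" (400x640x3 uint8, red, green, blue), "z_map" (400x640 float32, m along the optical axis (not along the pixel's ray), 0 where there is no reading), "vfov" (degrees; the focal length in pixels is half the picture's height over the tangent of half this angle, whatever the lens; pixels are square), "cx", "cy" (the principal point, pixels), "D" ([k1, k2, p1, p2, k3] as OpenCV has them; the pictures are not rectified), "R" (3x3) and "t" (3): a world point X has camera coordinates R X + t. Camera axes: x right, y down, z forward; pixel columns grow to the right and rows downward; lengths in m; the calibration is good to about 2 mm. A picture is of the moment at which its call begins.
- hand_in(): hands the job in; it is judged then, once.
The state is a dict: "clock": time; "joints": joint angles; "qvel": joint speeds; "tau": joint torques, N m; "tcp_pos": TCP position; "orientation": TCP orientation; "contact_force": force on the tool from outside, world axes, zero at the start; "moment": the same for the moment, N m; "grip_width": finger opening in m; "gripper_force": force on a finger pad.
Only numpy, scipy, OpenCV 4.12 (cv2) and the standard library are available. Lean on these libraries where they do the work, as an engineer would, in place of code of your own. Each camera call takes 0.05 s, during which the arm holds its last target. There are 200 camera calls.

## Working session

There is one attempt and no reset: what is moved stays moved. The work goes in short steps, Python scripts to look and compute and a tool call to move; the robot and the scene stay as the last step left them, time stands still between calls to the robot, and variables do not carry over. Pictures are saved under pics/ and viewed, at most 10 in all, crops included, and the job is handed in when it is done.

Besides the shell and the picture viewer there is one more tool, called after ">>>" by a JSON object that holds its "api" and its "payload". drive_tool: Moves the arm, as the interface text tells. Its arguments: {"type":"object","properties":{"rows":{"type":"array","items":{"type":"object","properties":{"offset":{"type":"array","items":{"type":"number"}},"rotation":{"type":"array","items":{"type":"number"}},"claw":{"type":"number"}}}},"force":{"type":"number"}},"required":["rows"]}

```bash
mkdir -p pics; ls
cat > h.py <<'E'
import numpy as np, cv2
from bench import get_obs, grab_frame
def cam(f):
    h=f["frame"].shape[0]; fl=h/2/np.tan(np.radians(f["vfov"])/2)
    return np.array([[fl,0,f["cx"]],[0,fl,f["cy"]],[0,0,1]])
def cloud(f):
    K=cam(f); h,w=f["z_map"].shape
    u,v=np.meshgrid(np.arange(w),np.arange(h))
    p=np.stack([u,v],-1).reshape(-1,1,2).astype(np.float64)
    n=cv2.undistortPoints(p,K,np.array(f["D"],float)).reshape(h,w,2)
    z=f["z_map"].astype(float)
    c=np.dstack([n*z[...,None],z])
    P=(c-np.array(f["t"]))@np.array(f["R"])
    P[z==0]=np.nan
    return P
def save(f,n): cv2.imwrite("pics/"+n,f["frame"][...,::-1])
E
python3 - <<'E'
from h import *
import pickle
for n in("top","side"):
    f=grab_frame(n); save(f,n+"0.png"); pickle.dump(f,open(n+".pkl","wb"))
    print(n,f["vfov"],f["D"],-np.array(f["R"]).T@f["t"])
print(get_obs())
E
```

```text
pics
top 51.505099306010955 [-0.02422961  0.          0.          0.          0.        ] [ 0.43921619 -0.00505033  0.97010201]
side 45.97391536737546 [0.02737972 0.         0.         0.         0.        ] [ 0.43498451 -0.69134701  0.76835505]
{'clock': 0.1, 'joints': array([ 1.10791327,  0.47774185,  0.02237088,  1.55636044, -0.01155174,
        1.10927676, -0.08310054]), 'qvel': array([ 5.41630537e-04, -6.03985997e-04, -2.47469413e-05, -1.49767271e-03,
        6.85518159e-04, -1.18247223e-03,  2.59273209e-04]), 'tau': array([ 3.94806586e-03, -5.97757602e+01,  1.61345076e+00, -2.81954402e+01,
        1.28214341e-02,  5.01547634e-03,  6.31037921e-06]), 'tcp_pos': array([ 0.23428805, -0.63246655,  0.23040377]), 'orientation': array([-3.09071127e+00, -5.54044356e-01,  5.94950518e-04]), 'contact_force': array([1.02499435, 0.05783048, 0.35443665]), 'moment': array([-0.01577305, -0.05603278, -0.01492192]), 'gripper_force': 0.0, 'grip_width': 0.08536134043392593}
```

View pics/top0.png

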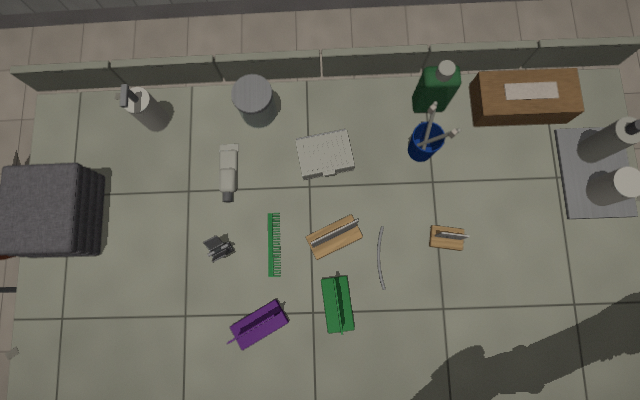

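View pics/side0.png

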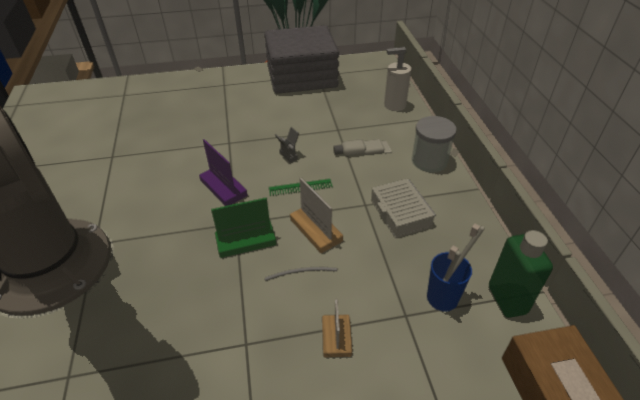

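The top view shows the clip at about (220,247), the wide white card in its foot at (333,236), the small card at (448,237), the comb at (274,244) and the tongue cleaner at (381,258). Next I'll measure the clip and card from the depth maps.

```bash
cat > m.py <<'E'
from h import *
import pickle
C={n:cloud(pickle.load(open(n+".pkl","rb"))) for n in("top","side")}
F={n:pickle.load(open(n+".pkl","rb")) for n in C}
P=C["top"]; print("clip rough",P[247,220],"chart",P[236,333],"floor",P[300,400])
def near(c,r,zmin,n): 
    P=C[n]; m=(np.hypot(P[...,0]-c[0],P[...,1]-c[1])<r)&(P[...,2]>zmin); return P[m],F[n]["frame"][m]
def ext(Q,t):
    mu,size,a=cv2.minAreaRect((Q[:,:2]*1000).astype(np.float32)); print(t,len(Q),"centre",np.round(mu,1),"size",np.round(size,1),"ang",round(a,1),"z",np.round(np.percentile(Q[:,2],[2,50,99])*1000,1))
for n in C:
    for nm,c,r,zs in(("chart",P[236,333],.075,(.01,.05,.1,.108)),("clip",P[247,220],.05,(.01,.03,.055,.065)),("small",P[237,448],.06,(.01,.07))):
        for z in zs:
            Q,_=near(c,r,z,n)
            if len(Q)>5: ext(Q,f"{n} {nm} >{z}")
E
python3 m.py
python3 - <<'E'
import cv2
a=cv2.imread("pics/top0.png")[215:275,190:370]
b=cv2.imread("pics/side0.png")[115:255,260:360]
import numpy as np
a=cv2.resize(a,(780,260),interpolation=2);b=cv2.resize(b,(230,322),interpolation=2)
o=np.zeros((590,780,3),np.uint8);o[:260]=a;o[264:586,:230]=b
c=cv2.imread("pics/side0.png")[120:170,265:315];o[264:584,240:560]=cv2.resize(c,(320,320),interpolation=2)
cv2.imwrite("pics/crop.png",np.clip(o*1.6,0,255).astype(np.uint8))
E
```

```text
clip rough [0.52914257 0.24237206 0.04212894] chart [ 0.54413676 -0.01344287  0.05430888] floor [ 0.39925302 -0.16054101 -0.00075798]
top chart >0.01 1371 centre [547.5 -15.3] size [ 60.  120.1] ang 24.2 z [ 17.3  21.6 115.2]
top chart >0.05 265 centre [547.4 -15.3] size [  4.6 109.1] ang 24.5 z [ 52.3 102.1 116.4]
top chart >0.1 135 centre [547.5 -15.2] size [  4.4 109.1] ang 24.2 z [102.1 113.6 116.8]
top chart >0.108 119 centre [547.5 -15.2] size [  4.4 109.1] ang 24.2 z [108.7 113.8 116.8]
top clip >0.01 439 centre [523.8 248.5] size [51.5 51.1] ang 26.9 z [12.7 48.1 73.8]
top clip >0.03 385 centre [523.8 248.6] size [51.4 50.9] ang 27.8 z [38.3 50.9 73.8]
top clip >0.055 164 centre [524.2 247.9] size [51.5 34.3] ang 27.4 z [56.  66.7 74.2]
top clip >0.065 97 centre [524.2 247.9] size [51.5 33.8] ang 26.8 z [65.2 70.5 74.5]
top small >0.01 748 centre [ 537. -275.] size [76.5 50.8] ang 81.5 z [12.4 17.5 78.4]
top small >0.07 62 centre [ 537.1 -273.7] size [57.7  4. ] ang 80.9 z [71.3 76.8 80.6]
side chart >0.01 1871 centre [545.2 -15.8] size [ 61.4 121.1] ang 25.0 z [ 12.9  31.8 115.6]
side chart >0.05 767 centre [545.2 -14.4] size [  6.4 114.1] ang 24.5 z [ 51.9  86.2 116.6]
side chart >0.1 231 centre [545.9 -14.9] size [  5.6 112.1] ang 24.0 z [100.6 109.8 117.6]
side chart >0.108 147 centre [545.9 -14.9] size [  5.6 112.1] ang 24.0 z [108.2 113.8 117.6]
side clip >0.01 413 centre [522.5 249.1] size [51.1 55. ] ang 28.7 z [12.  45.6 74. ]
side clip >0.03 288 centre [522.5 249.1] size [51.1 55. ] ang 28.7 z [31.2 51.3 74.1]
side clip >0.055 127 centre [522.8 247.9] size [51.  38.7] ang 27.3 z [55.2 66.2 74.7]
side clip >0.065 73 centre [522.4 248.6] size [51.  36.8] ang 27.0 z [65.2 70.6 74.9]
side small >0.01 1159 centre [ 535.3 -274.5] size [77.1 49.9] ang 80.7 z [12.3 17.1 78.1]
side small >0.07 85 centre [ 535.3 -275.4] size [58.7  4. ] ang 80.3 z [72.5 76.8 79.2]
```

View pics/crop.png

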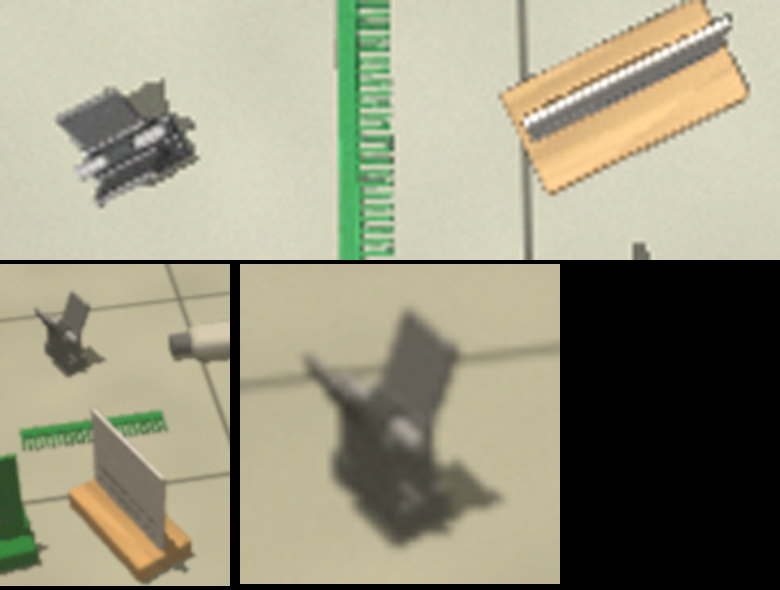

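Both views agree. The pin is near (0.5235, 0.248) with its spread axis at about 27.3°. The card edge is at (0.5467, -0.015), height 0.115, with its thickness axis at 24.2°. Now I'll travel to above the clip.

```bash
cat > go.py <<'E'
import sys; from bench import get_obs
import numpy as np
from scipy.spatial.transform import Rotation as R
# go.py x y z yaw(deg, tool x) [startx y z]: offset & rotation of full scale
o=get_obs(); a=list(map(float,sys.argv[1:]))
R0=R.from_rotvec(o["orientation"]); p=np.array(a[4:7]) if len(a)>4 else o["tcp_pos"]
Rt=R.from_euler("z",a[3],degrees=True)*R.from_euler("x",180,degrees=True)
print("offset",np.round(R0.inv().apply(np.array(a[:3])-p)/.15,3),"rot",np.round((R0.inv()*Rt).as_rotvec()/2,4))
x=R0.as_matrix()[:,0]; print("tcp",o["tcp_pos"].round(4),"yaw",np.degrees(np.arctan2(x[1],x[0])).round(2),"axis z",R0.as_matrix()[:,2].round(4),"clock",o["clock"],"F",o["contact_force"].round(1))
E
python3 go.py .33 -.44 .26 50
```

```text
offset [ 1.044 -0.982 -0.196] rot [-8.00e-04 -2.00e-04 -2.59e-01]
tcp [ 0.2343 -0.6325  0.2304] yaw 20.33 axis z [-7.0e-04  1.5e-03 -1.0e+00] clock 0.1 F [1.  0.1 0.4]
```

>>> {"api": "drive_tool", "payload": {"rows": [{"offset": [1,-1,-0.2],"rotation": [0,0,-0.26],"claw": 1},{"offset": [1,-1,-0.2],"rotation": [0,0,-0.26],"claw": 1},{"offset": [1,-1,-0.2],"rotation": [0,0,-0.26],"claw": 1},{"offset": [1,-1,-0.2],"rotation": [0,0,-0.26],"claw": 1},{"offset": [1,-1,-0.2],"rotation": [0,0,-0.26],"claw": 1},{"offset": [1,-1,-0.2],"rotation": [0,0,-0.26],"claw": 1},{"offset": [1,-1,-0.2],"rotation": [0,0,-0.26],"claw": 1}]}}

```text
clock: 0.68
tcp_pos: [0.3251, -0.4374, 0.2618]
orientation: [2.842, 1.338, 0.001]
contact_force: [-0.5, -0.8, -1.5]
grip_width: 0.0856
gripper_force: 0.0
```

```bash
python3 go.py .46 -.27 .26 80
```

```text
offset [ 1.433 -0.018  0.013] rot [ 0.0004 -0.0003 -0.258 ]
tcp [ 0.3251 -0.4374  0.2618] yaw 50.44 axis z [ 1.e-03  1.e-04 -1.e+00] clock 0.6833 F [-0.5 -0.8 -1.5]
```

>>> {"api": "drive_tool", "payload": {"rows": [{"offset": [1,-0.2,0],"rotation": [0,0,-0.26],"claw": 1},{"offset": [1,-0.2,0],"rotation": [0,0,-0.26],"claw": 1},{"offset": [1,-0.2,0],"rotation": [0,0,-0.26],"claw": 1},{"offset": [1,-0.2,0],"rotation": [0,0,-0.26],"claw": 1},{"offset": [1,-0.2,0],"rotation": [0,0,-0.26],"claw": 1},{"offset": [1,-0.2,0],"rotation": [0,0,-0.26],"claw": 1}]}}

```text
clock: 1.18
tcp_pos: [0.3964, -0.3062, 0.261]
orientation: [-2.407, -2.019, 0.001]
contact_force: [-0.9, -0.2, 0.5]
grip_width: 0.0852
gripper_force: 0.0
```

```bash
python3 go.py .5 -.1 .26 117.4
```

```text
offset [1.474 0.441 0.006] rot [-2.000e-04 -0.000e+00 -3.266e-01]
tcp [ 0.3964 -0.3062  0.261 ] yaw 79.98 axis z [-4.e-04 -0.e+00 -1.e+00] clock 1.1833 F [-0.9 -0.2  0.5]
```

>>> {"api": "drive_tool", "payload": {"rows": [{"offset": [1,0.4,0],"rotation": [0,0,0],"claw": 1},{"offset": [1,0.4,0],"rotation": [0,0,0],"claw": 1},{"offset": [1,0.4,0],"rotation": [0,0,0],"claw": 1},{"offset": [1,0.4,0],"rotation": [0,0,0],"claw": 1},{"offset": [1,0.4,0],"rotation": [0,0,0],"claw": 1}]}}

```text
clock: 1.6
tcp_pos: [0.485, -0.1639, 0.2614]
orientation: [-2.403, -2.022, -0.006]
contact_force: [0.9, -0.4, -0.2]
grip_width: 0.0852
gripper_force: 0.0
```

>>> {"api": "drive_tool", "payload": {"rows": [{"offset": [1,0,0],"rotation": [0,0,0],"claw": 1},{"offset": [1,0,0],"rotation": [0,0,0],"claw": 1},{"offset": [1,0,0],"rotation": [0,0,0],"claw": 1},{"offset": [1,0,0],"rotation": [0,0,0],"claw": 1},{"offset": [1,0,0],"rotation": [0,0,0],"claw": 1}]}}

```text
clock: 2.02
tcp_pos: [0.5089, -0.0172, 0.2613]
orientation: [-2.404, -2.021, -0.003]
contact_force: [0.0, -0.3, -0.1]
grip_width: 0.0855
gripper_force: 0.0
```

>>> {"api": "drive_tool", "payload": {"rows": [{"offset": [1,0.1,0],"rotation": [0,0,-0.32],"claw": 1},{"offset": [1,0.1,0],"rotation": [0,0,-0.32],"claw": 1},{"offset": [1,0.1,0],"rotation": [0,0,-0.32],"claw": 1},{"offset": [1,0.1,0],"rotation": [0,0,-0.32],"claw": 1},{"offset": [1,0.1,0],"rotation": [0,0,-0.32],"claw": 1},{"offset": [1,0.1,0],"rotation": [0,0,-0.32],"claw": 1},{"offset": [1,0.1,0],"rotation": [0,0,-0.32],"claw": 1}]}}

```text
clock: 2.6
tcp_pos: [0.5497, 0.1207, 0.2604]
orientation: [-1.661, -2.666, 0.003]
contact_force: [0.2, 0.4, 0.1]
grip_width: 0.0858
gripper_force: 0.0
```

```bash
python3 go.py .5235 .248 .13 117.3
```

```text
offset [0.839 0.219 0.868] rot [-0.0009  0.0003 -0.01  ]
tcp [0.5497 0.1207 0.2604] yaw 116.15 axis z [-0.0013 -0.0013 -1.    ] clock 2.6 F [0.2 0.4 0.1]
```

>>> {"api": "drive_tool", "payload": {"rows": [{"offset": [0.84,0.22,0.2],"rotation": [0,0,-0.01],"claw": 1},{"offset": [0.84,0.22,0.2],"rotation": [0,0,-0.01],"claw": 1},{"offset": [0.84,0.22,0.2],"rotation": [0,0,-0.01],"claw": 1},{"offset": [0.84,0.22,0.2],"rotation": [0,0,-0.01],"claw": 1},{"offset": [0.84,0.22,0.87],"rotation": [0,0,-0.01],"claw": 1},{"offset": [0.84,0.22,0.87],"rotation": [0,0,-0.01],"claw": 1},{"offset": [0.84,0.22,0.87],"rotation": [0,0,-0.01],"claw": 1},{"offset": [0.84,0.22,0.87],"rotation": [0,0,-0.01],"claw": 1},{"offset": [0.84,0.22,0.87],"rotation": [0,0,-0.01],"claw": 1}]}}

```text
clock: 3.35
tcp_pos: [0.5226, 0.2491, 0.1302]
orientation: [-1.631, -2.685, 0.004]
contact_force: [-0.2, -0.0, 1.6]
grip_width: 0.0854
gripper_force: 0.0
```

```bash
python3 go.py .5235 .248 .05 117.3
python3 - <<'E'
from h import *
f=grab_frame("wrist"); save(f,"w1.png"); P=cloud(f)
c=(.5235,.248)
m=(np.hypot(P[...,0]-c[0],P[...,1]-c[1])<.045)&(P[...,2]>.055)&(P[...,2]<.085)
Q=P[m]; print(len(Q),cv2.minAreaRect((Q[:,:2]*1000).astype(np.float32)),np.percentile(Q[:,2],[2,50,98]))
E
```

```text
offset [-0.009  0.003  0.535] rot [-0.0011  0.0005  0.0011]
tcp [0.5226 0.2491 0.1302] yaw 117.43 axis z [-0.0015 -0.0019 -1.    ] clock 3.35 F [-0.2 -0.   1.6]
1780 ((523.02001953125, 249.10887145996094), (51.03704833984375, 34.279571533203125), 26.71354866027832) [0.05559118 0.06757646 0.07398111]
```

View pics/w1.png

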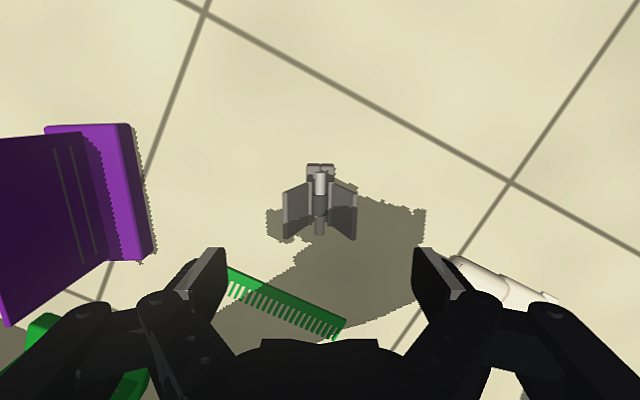

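The wrist view shows the clip centred at (320,205) between the pads. It measures (0.5230, 0.2491) at 26.7°, 51 x 34 mm over the wings, which matches the given sizes. I'll descend and squeeze.

>>> {"api": "drive_tool", "payload": {"rows": [{"offset": [0,0,0.2],"rotation": [0,0,0.005],"claw": 1},{"offset": [0,0,0.4],"rotation": [0,0,0.005],"claw": 1},{"offset": [0,0,0.535],"rotation": [0,0,0.005],"claw": 1},{"offset": [0,0,0.535],"rotation": [0,0,0.005],"claw": 1},{"offset": [0,0,0.535],"rotation": [0,0,0.005],"claw": 0.7},{"offset": [0,0,0.535],"rotation": [0,0,0.005],"claw": 0.6},{"offset": [0,0,0.535],"rotation": [0,0,0.005],"claw": 0.5},{"offset": [0,0,0.535],"rotation": [0,0,0.005],"claw": 0.4},{"offset": [0,0,0.535],"rotation": [0,0,0.005],"claw": 0.3},{"offset": [0,0,0.535],"rotation": [0,0,0.005],"claw": 0.2},{"offset": [0,0,0.535],"rotation": [0,0,0.005],"claw": 0},{"offset": [0,0,0.535],"rotation": [0,0,0.005],"claw": 0},{"offset": [0,0,0.535],"rotation": [0,0,0.005],"claw": 0},{"offset": [0,0,0.535],"rotation": [0,0,0.005],"claw": 0},{"offset": [0,0,0.535],"rotation": [0,0,0.005],"claw": 0},{"offset": [0,0,0.535],"rotation": [0,0,0.005],"claw": 0}], "force": 40}}

```text
clock: 4.73
tcp_pos: [0.5231, 0.2526, 0.0553]
orientation: [1.637, 2.678, 0.003]
contact_force: [-8.2, -4.2, 29.5]
grip_width: 0.0258
gripper_force: 38.3
```

The upward force and the 25.8 mm opening suggest the pads' forward swing pressed the clip into the ledge. I'll lift and check.

>>> {"api": "drive_tool", "payload": {"rows": [{"offset": [0,0,-0.06],"rotation": [0,0,0],"claw": 0},{"offset": [0,0,-0.12],"rotation": [0,0,0],"claw": 0},{"offset": [0,0,-0.2],"rotation": [0,0,0],"claw": 0},{"offset": [0,0,-0.3],"rotation": [0,0,0],"claw": 0},{"offset": [0,0,-0.3],"rotation": [0,0,0],"claw": 0}], "force": 40}}

```text
clock: 5.15
tcp_pos: [0.5238, 0.2527, 0.099]
orientation: [1.637, 2.678, 0.007]
contact_force: [0.0, -0.0, -0.9]
grip_width: 0.0198
gripper_force: 45.1
```

```bash
python3 go.py .5235 .248 .25 114.2
python3 - <<'E'
from h import *
a=grab_frame("side"); save(a,"s2.png"); w=grab_frame("wrist"); 
b=cv2.resize(a["frame"][60:180,220:370],(790-320+0,376),interpolation=2)
c=cv2.resize(w["frame"][100:330,180:460],(320,263))
o=np.zeros((376,790,3),np.uint8); o[:,:470]=b; o[:263,470:]=c
cv2.imwrite("pics/c2.png",np.clip(o[...,::-1]*1.5,0,255).astype(np.uint8))
E
```

```text
offset [-0.027 -0.011 -1.006] rot [ 0.0027 -0.0001  0.0256]
tcp [0.5238 0.2527 0.099 ] yaw 117.14 axis z [ 0.0048  0.0025 -1.    ] clock 5.15 F [ 0.  -0.  -0.9]
```

View pics/c2.png

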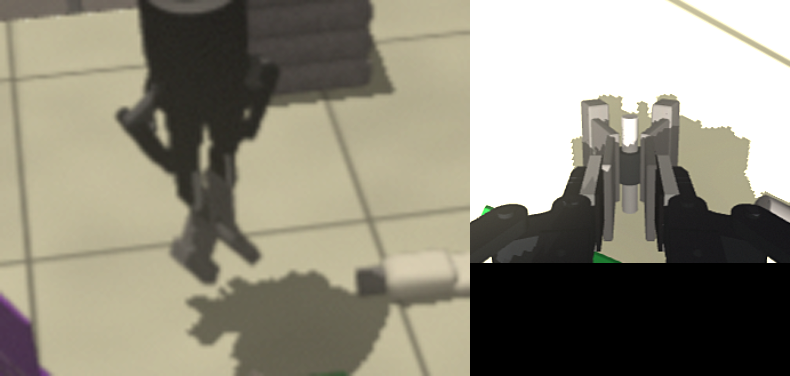

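The clip hangs open below the pads, with its jaws spread in the side view at about (215,260). I'll raise it, then measure how it sits in the hand.

>>> {"api": "drive_tool", "payload": {"rows": [{"offset": [0,0,-0.5],"rotation": [0.003,0,0.026],"claw": 0},{"offset": [0,0,-1],"rotation": [0.003,0,0.026],"claw": 0},{"offset": [0,0,-1],"rotation": [0.003,0,0.026],"claw": 0},{"offset": [0,0,-1],"rotation": [0.003,0,0.026],"claw": 0},{"offset": [0,0,-1],"rotation": [0.003,0,0.026],"claw": 0},{"offset": [0,0,-1],"rotation": [0.003,0,0.026],"claw": 0},{"offset": [0,0,-1],"rotation": [0.003,0,0.026],"claw": 0}], "force": 40}}

```text
clock: 5.83
tcp_pos: [0.5214, 0.2506, 0.2439]
orientation: [-1.705, -2.634, 0.012]
contact_force: [0.2, -0.3, -1.4]
grip_width: 0.02
gripper_force: 45.1
```

```bash
cat > inhand.py <<'E'
from h import *
from scipy.spatial.transform import Rotation as R
o=get_obs(); Rm=R.from_rotvec(o["orientation"]).as_matrix(); print(o["tcp_pos"].round(4),o["grip_width"],o["gripper_force"])
for n in("wrist","side"):
    f=grab_frame(n); P=cloud(f); q=(P-o["tcp_pos"])@Rm*1000
    print(n,"cam in tool",((-np.array(f["R"]).T@f["t"]-o["tcp_pos"])@Rm*1000).round())
    m=(abs(q[...,0])<45)&(abs(q[...,1])<45)&(q[...,2]>0)&(q[...,2]<70); Q=q[m]
    for z in range(0,60,6):
        S=Q[(Q[:,2]>=z)&(Q[:,2]<z+6)]
        if len(S)>4: print(z,len(S),"x",np.percentile(S[:,0],[1,99]).round(1),"y",np.percentile(S[:,1],[1,99]).round(1))
    print("zmax",np.percentile(Q[:,2],[98,99.5,100]).round(1))
    for s in(-1,1):
        S=Q[(Q[:,1]*s>8)&(Q[:,2]>25)]; 
        if len(S)>30:
            xs=[];zs=[]
            for x0 in range(-24,24,6):
                B=S[(S[:,0]>=x0)&(S[:,0]<x0+6)]
                if len(B)>3: xs.append(x0+3);zs.append(np.percentile(B[:,2],97).round(1))
            print("side",s,"bottom",list(zip(xs,zs)))
E
python3 inhand.py; python3 go.py .5467 -.0151 .25 114.2
```

```text
[0.5214 0.2506 0.2439] 0.020017735289078274 45.09950637817383
wrist cam in tool [  70.   -0. -143.]
0 125 x [-18.5  14.3] y [-10.   11.3]
6 123 x [-15.5  14.4] y [-10.1  11.1]
12 1742 x [-27.2  21.6] y [-8.8  9.8]
18 345 x [-22.7  22.1] y [-13.4  15. ]
24 256 x [-1.6 15.1] y [-16.3  17.9]
30 258 x [-3.9 15.2] y [-18.8  20.8]
36 784 x [-9.3 22. ] y [-22.6  24.9]
42 561 x [-14.5  22.2] y [-25.3  27.8]
48 253 x [-16.6  22.1] y [-26.9  29.2]
54 7 x [21.6 22.1] y [-18.7  20.6]
zmax [50.4 52.2 56.5]
side -1 bottom [(-15, np.float64(51.9)), (-9, np.float64(50.6)), (-3, np.float64(50.1)), (3, np.float64(51.1)), (9, np.float64(50.2)), (15, np.float64(48.5)), (21, np.float64(52.7))]
side 1 bottom [(-15, np.float64(50.9)), (-9, np.float64(50.9)), (-3, np.float64(49.8)), (3, np.float64(49.1)), (9, np.float64(50.1)), (15, np.float64(48.6)), (21, np.float64(52.6))]
side cam in tool [-824. -469. -520.]
0 29 x [-23.    3.3] y [-11.4   9.1]
6 35 x [-22.2  12.1] y [-11.5   9.9]
12 61 x [-28.5  14. ] y [-11.8  10. ]
18 56 x [-30.2  12.2] y [-13.8  12.1]
24 40 x [-24.   13.1] y [-17.5  15.5]
30 38 x [-23.3  13.1] y [-19.7  18.4]
36 64 x [-29.7  16.4] y [-23.5  23. ]
42 96 x [-29.9  19.8] y [-26.2  24.5]
48 56 x [-30.3  18.4] y [-28.3  27.3]
54 12 x [-30.2  11.1] y [-21.9  26.9]
zmax [54.2 55.5 57.1]
side -1 bottom [(-21, np.float64(51.5)), (-15, np.float64(51.3)), (-9, np.float64(50.3)), (-3, np.float64(52.0)), (3, np.float64(49.7)), (9, np.float64(50.3)), (15, np.float64(53.5)), (21, np.float64(49.2))]
side 1 bottom [(-21, np.float64(51.7)), (-15, np.float64(53.0)), (-9, np.float64(53.4)), (-3, np.float64(49.2)), (3, np.float64(53.5)), (9, np.float64(54.4))]
offset [-1.686 -0.57  -0.038] rot [-0.0049  0.0002 -0.0002]
tcp [0.521  0.2506 0.2433] yaw 114.17 axis z [-0.0088 -0.0043 -1.    ] clock 5.9333 F [ 0.9  1.1 -1. ]
```

Clip in the hand: centre about 3 mm to tool -x, jaw tips about 52 mm below the TCP, level, and tip spread about 56 mm over the outer faces, so fully open. I'll carry it over the card.

>>> {"api": "drive_tool", "payload": {"rows": [{"offset": [-0.25,-0.09,-0.04],"rotation": [-0.005,0,0],"claw": 0},{"offset": [-0.5,-0.18,-0.04],"rotation": [-0.005,0,0],"claw": 0},{"offset": [-0.7,-0.27,-0.04],"rotation": [-0.005,0,0],"claw": 0},{"offset": [-0.9,-0.3,-0.04],"rotation": [-0.005,0,0],"claw": 0},{"offset": [-0.9,-0.3,-0.04],"rotation": [-0.005,0,0],"claw": 0},{"offset": [-0.9,-0.3,-0.04],"rotation": [-0.005,0,0],"claw": 0},{"offset": [-0.9,-0.3,-0.04],"rotation": [-0.005,0,0],"claw": 0},{"offset": [-0.9,-0.3,-0.04],"rotation": [-0.005,0,0],"claw": 0},{"offset": [-0.9,-0.3,-0.04],"rotation": [-0.005,0,0],"claw": 0},{"offset": [-0.9,-0.3,-0.04],"rotation": [-0.005,0,0],"claw": 0}]}}

```text
clock: 6.77
tcp_pos: [0.5359, 0.1112, 0.2517]
orientation: [1.703, 2.638, 0.005]
contact_force: [-0.0, 0.3, -1.3]
grip_width: 0.02
gripper_force: 45.1
```

```bash
python3 go.py .5455 -.0124 .25 114.2
```

```text
offset [-0.778 -0.281  0.01 ] rot [ 0.0019 -0.0001  0.0009]
tcp [0.5359 0.1112 0.2517] yaw 114.31 axis z [ 0.0034  0.0018 -1.    ] clock 6.7667 F [-0.   0.3 -1.3]
```

>>> {"api": "drive_tool", "payload": {"rows": [{"offset": [-0.25,-0.09,0],"rotation": [0.002,0,0.001],"claw": 0},{"offset": [-0.5,-0.18,0],"rotation": [0.002,0,0.001],"claw": 0},{"offset": [-0.7,-0.25,0],"rotation": [0.002,0,0.001],"claw": 0},{"offset": [-0.778,-0.281,0],"rotation": [0.002,0,0.001],"claw": 0},{"offset": [-0.778,-0.281,0.1],"rotation": [0.002,0,0.001],"claw": 0},{"offset": [-0.778,-0.281,0.2],"rotation": [0.002,0,0.001],"claw": 0},{"offset": [-0.778,-0.281,0.2],"rotation": [0.002,0,0.001],"claw": 0},{"offset": [-0.778,-0.281,0.2],"rotation": [0.002,0,0.001],"claw": 0},{"offset": [-0.778,-0.281,0.2],"rotation": [0.002,0,0.001],"claw": 0},{"offset": [-0.778,-0.281,0.2],"rotation": [0.002,0,0.001],"claw": 0},{"offset": [-0.778,-0.281,0.2],"rotation": [0.002,0,0.001],"claw": 0}]}}

```text
clock: 7.68
tcp_pos: [0.5462, -0.0133, 0.2226]
orientation: [1.708, 2.635, 0.001]
contact_force: [0.2, 0.2, 0.0]
grip_width: 0.0201
gripper_force: 45.1
```

```bash
python3 go.py .5455 -.0124 .152 114.2; python3 inhand.py
python3 - <<'E'
from h import *
a=grab_frame("side"); w=grab_frame("wrist"); P=cloud(a)
for nm,f in(("side",a),("wrist",w)):
    P=cloud(f); m=(np.hypot(P[...,0]-.5467,P[...,1]+.0151)<.07)&(P[...,2]>.108)&(P[...,2]<.12); Q=P[m]
    print(nm,len(Q),cv2.minAreaRect((Q[:,:2]*1000).astype(np.float32)))
b=cv2.resize(a["frame"][130:250,250:400],(470,376),interpolation=2)
c=cv2.resize(w["frame"][100:330,180:460],(320,263))
o=np.zeros((376,790,3),np.uint8); o[:,:470]=b; o[:263,470:]=c
cv2.imwrite("pics/c3.png",np.clip(o[...,::-1]*1.5,0,255).astype(np.uint8))
E
```

```text
offset [ 0.008 -0.003  0.471] rot [ 0.0007  0.0004 -0.0009]
tcp [ 0.5462 -0.0133  0.2226] yaw 114.1 axis z [ 1.5e-03 -1.0e-04 -1.0e+00] clock 7.6833 F [0.2 0.2 0. ]
[ 0.5462 -0.0133  0.2226] 0.020059711821363353 45.107497572898865
wrist cam in tool [  70.   -0. -143.]
0 127 x [-16.   14.3] y [-10.1  11.3]
6 126 x [-17.7  14.3] y [-10.1  11.1]
12 1742 x [-27.1  21.6] y [-8.9 10.3]
18 323 x [-23.8  22. ] y [-13.3  15. ]
24 267 x [-1.3 15.2] y [-16.2  18. ]
30 261 x [-3.7 15.2] y [-18.7  20.9]
36 794 x [-9.2 22. ] y [-22.6  24.9]
42 553 x [-14.7  22.2] y [-25.4  27.7]
48 253 x [-16.8  22.2] y [-27.   29.2]
54 6 x [21.7 22. ] y [-18.7  20.5]
zmax [50.4 52.3 55.8]
side -1 bottom [(-15, np.float64(52.1)), (-9, np.float64(50.3)), (-3, np.float64(50.0)), (3, np.float64(51.0)), (9, np.float64(50.5)), (15, np.float64(49.1)), (21, np.float64(52.5))]
side 1 bottom [(-15, np.float64(50.4)), (-9, np.float64(50.4)), (-3, np.float64(50.0)), (3, np.float64(49.7)), (9, np.float64(50.5)), (15, np.float64(48.0)), (21, np.float64(52.3))]
side cam in tool [-574. -378. -546.]
0 43 x [-21.8  10.6] y [-11.7 
[... 190 characters left out ...]
18.9]
36 106 x [-28.6  21.2] y [-24.2  23. ]
42 108 x [-28.9  20. ] y [-27.   24.7]
48 64 x [-29.   18.9] y [-27.7  26.8]
54 10 x [-27.4   4.6] y [-22.5  18.8]
zmax [53.3 56.  57.9]
side -1 bottom [(-21, np.float64(51.6)), (-15, np.float64(51.3)), (-9, np.float64(51.5)), (-3, np.float64(51.1)), (3, np.float64(51.2)), (9, np.float64(48.5)), (15, np.float64(51.7)), (21, np.float64(49.6))]
side 1 bottom [(-21, np.float64(48.1)), (-15, np.float64(47.7)), (-9, np.float64(44.8))]
side 147 ((545.6517333984375, -15.266624450683594), (5.70590353012085, 109.25128936767578), 24.225553512573242)
wrist 347 ((535.724609375, 10.126956939697266), (3.3507556915283203, 56.454227447509766), 24.072978973388672)
```

View pics/c3.png

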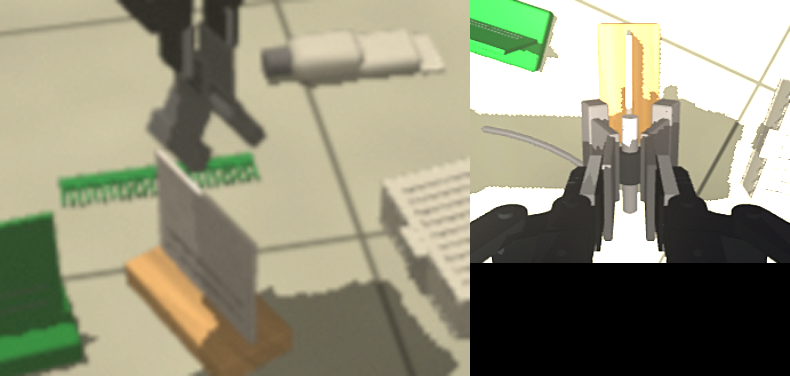

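The jaws are open and lined up above the card (side crop: jaws at about (205,140), card edge from (160,150) to (255,240)). Both cameras ask for a small trim of -1 mm in y and +1.8 mm in x. Now lowering.

>>> {"api": "drive_tool", "payload": {"rows": [{"offset": [0.012,-0.007,0],"rotation": [0,0,-0.001],"claw": 0},{"offset": [0.012,-0.007,0],"rotation": [0,0,-0.001],"claw": 0},{"offset": [0.012,-0.007,0],"rotation": [0,0,-0.001],"claw": 0},{"offset": [0.012,-0.007,0.06],"rotation": [0,0,-0.001],"claw": 0},{"offset": [0.012,-0.007,0.12],"rotation": [0,0,-0.001],"claw": 0},{"offset": [0.012,-0.007,0.18],"rotation": [0,0,-0.001],"claw": 0},{"offset": [0.012,-0.007,0.24],"rotation": [0,0,-0.001],"claw": 0},{"offset": [0.012,-0.007,0.3],"rotation": [0,0,-0.001],"claw": 0},{"offset": [0.012,-0.007,0.34],"rotation": [0,0,-0.001],"claw": 0},{"offset": [0.012,-0.007,0.38],"rotation": [0,0,-0.001],"claw": 0},{"offset": [0.012,-0.007,0.41],"rotation": [0,0,-0.001],"claw": 0},{"offset": [0.012,-0.007,0.44],"rotation": [0,0,-0.001],"claw": 0},{"offset": [0.012,-0.007,0.46],"rotation": [0,0,-0.001],"claw": 0},{"offset": [0.012,-0.007,0.47],"rotation": [0,0,-0.001],"claw": 0},{"offset": [0.012,-0.007,0.47],"rotation": [0,0,-0.001],"claw": 0},{"offset": [0.012,-0.007,0.47],"rotation": [0,0,-0.001],"claw": 0},{"offset": [0.012,-0.007,0.47],"rotation": [0,0,-0.001],"claw": 0},{"offset": [0.012,-0.007,0.47],"rotation": [0,0,-0.001],"claw": 0}]}}

```text
clock: 9.38
tcp_pos: [0.5443, -0.0125, 0.1515]
orientation: [1.707, 2.637, 0.0]
contact_force: [0.3, -0.4, -1.4]
grip_width: 0.0199
gripper_force: 45.1
```

```bash
python3 go.py .5455 -.0124 .152 114.2
python3 - <<'E'
from h import *
from scipy.spatial.transform import Rotation as R
o=get_obs(); Rm=R.from_rotvec(o["orientation"]).as_matrix()
a=grab_frame("side"); w=grab_frame("wrist"); t=grab_frame("top")
for nm,f in(("side",a),("wrist",w)):
    P=cloud(f); q=(P-o["tcp_pos"])@Rm*1000; g=f["frame"].astype(float).mean(-1)
    m=(abs(q[...,0])<60)&(abs(q[...,1])<45)&(q[...,2]>18)&(q[...,2]<60)
    J=q[m&(abs(q[...,1])>10)]; C=q[m&(abs(q[...,1])<5)]; Ce=C[abs(C[:,0])>35]
    print(nm,"jaw x",np.percentile(J[:,0],[1,99]).round(1),"y",np.percentile(J[:,1],[1,99]).round(1),"zmax",np.percentile(J[:,2],[97,99]).round(1),
     "card x",np.percentile(C[:,0],[.5,99.5]).round(1),"y",np.percentile(Ce[:,1],[5,50,95]).round(1),"top z",np.percentile(Ce[:,2],[3,10]).round(1))
P=cloud(t); m=(np.hypot(P[...,0]-.5467,P[...,1]+.0151)<.085)&(P[...,2]>.012)&(P[...,2]<.03); Q=P[m]
print("foot top",len(Q),cv2.minAreaRect((Q[:,:2]*1000).astype(np.float32)))
b=cv2.resize(a["frame"][130:250,250:400],(470,376),interpolation=2)
c=cv2.resize(w["frame"][100:330,180:460],(320,263))
oo=np.zeros((376,790,3),np.uint8); oo[:,:470]=b; oo[:263,470:]=c
cv2.imwrite("pics/c4.png",np.clip(oo[...,::-1]*1.5,0,255).astype(np.uint8))
E
```

```text
offset [-0.003  0.008 -0.003] rot [ 0.0003  0.0002 -0.0002]
tcp [ 0.5443 -0.0125  0.1515] yaw 114.17 axis z [ 7.e-04 -2.e-04 -1.e+00] clock 9.3833 F [ 0.3 -0.4 -1.4]
side jaw x [-29.   19.4] y [-27.2  24.1] zmax [52.2 54. ] card x [-58.5  51.8] y [-1.7 -0.5  2.7] top z [35.3 36.6]
wrist jaw x [-14.   22.1] y [-26.7  28.7] zmax [50.8 52.5] card x [-56.8  52.5] y [-0.5  1.3  3. ] top z [35.3 35.7]
foot top 98 ((524.504638671875, 33.63136291503906), (57.92530822753906, 11.233155250549316), 24.98798370361328)
```

View pics/c4.png

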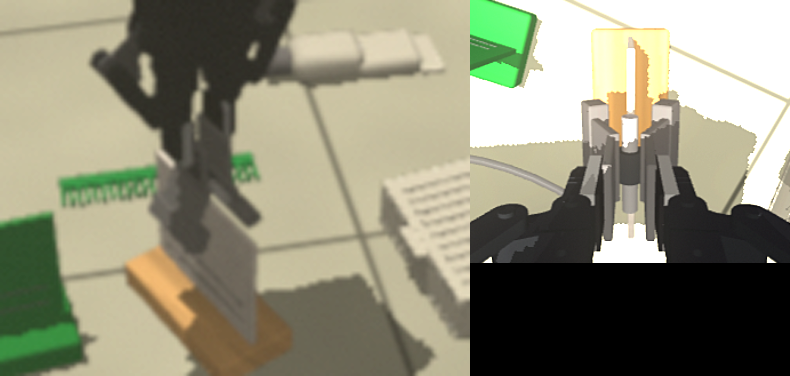

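The jaws straddle the card edge. They are centred to within 1 mm, level, about 15–16 mm below the edge, with no contact force and the card unmoved. Handing in.

```bash
python3 -c "
from bench import *
print(hand_in())"
```

```text
the job is handed in; nothing more can be done
None
```

I handed the job in with the clip held upright and squeezed open over the middle of the wide card's top edge, its jaws about 15–16 mm below it, with no contact force and the card where it was; the result has not been reported back.

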